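Stand the reagent bottle in its station and re-pin the sliding fence

TASK

The small white reagent bottle has toppled onto the bench: pick it up and stand it upright on the round rubber pad of the reagent station, leaving it there. Then lift the black lock plunger on top of the station's sliding fence, slide the fence towards the bottle to the very next hole of the bar (not past it), and put the pin back in. The lock's spring is tired and leaves the pin only half in, so finish while still holding the plunger knob in the gripper and keeping it pushed fully home; leave everything else on the bench where it stands.

Things in the scene. Friction and masses are not known exactly. Their poses are not given: they have to be found in the camera images.
- bottle: white plastic bottle, white cap, lying on the bench left or right of the station: body 48 mm diameter up to 75 mm from its underside, then shoulder and 26 mm neck, cap 30 mm; 108 mm long, about 0.14 kg. Origin at the centre of its underside, z axis along it to the cap; at first its axis is level, 24 mm above the bench, the cap pointing away from the robot within 40 degrees. It can roll.
- station: fixed grey deck 140 (x) by 320 (y) by 10 mm, origin centred under it. Along its far side (x = 45 mm) an aluminium bar 30 mm wide, top 34 mm above the bench, has square holes 35 mm apart at y = -100, -65, -30, 5.. mm. A low end wall stands at y = 137 mm (x -60 to 25 mm, top 54 mm above the bench). The fence slides along the station's y axis.
- pad (a point): centre of the flush round black rubber pad (60 mm diameter) on the front half of the deck, 10 mm above the bench, at x = -25, y = 50 mm in the station's frame; the bottle is to stand here, its underside 10 mm above the bench.
- section (a joint): fence travel (m) along the station's y axis: 0 at the start (pin in the hole at y = -65 mm), growing towards the pad; next hole at 0.035. A grey sleeve 52 by 50 mm rides the bar (top 46 mm above the bench), with a plate 6 mm thick standing out 80 mm from its front over the deck (top 54 mm). Friction about 3 N; locked, with 1.5 mm play either way, while the pin is in a hole.
- plunger (a joint): plunger height (m): 0 with the pin fully home (14 mm deep), 0.022 at the top stop; the round-tipped 10 mm pin clears the bar above 0.014. Left alone the spring rests at about 0.005; 300 N/m either way: about 5 N pulls it to the top, 2 N pushes it home.
- knob (a point): centre of the plunger's black knob, an upright cylinder 26 mm in diameter, 24 mm tall, on a 20 mm steel housing on the sleeve, over the bar; 74 mm above the bench when the pin is home, moving with the plunger. Free all round; the sleeve below reaches 46 mm, the fence plate in front 54 mm above the bench.
- tube_rack: bystander: black rack 90 by 130 by 52 mm with red-capped tubes up to 96 mm high; origin under its centre. It stands on the other side of the station from the toppled bottle.
- tall_bottle: bystander: white bottle standing upright beyond the station, 60 mm in diameter, 150 mm tall; origin at the centre of its underside.
- amber_bottle: bystander: amber glass bottle standing beyond the station, 56 mm in diameter, 125 mm tall; origin at the centre of its underside.
- beaker: bystander: glass beaker beyond the station, 64 mm in diameter, 78 mm tall; origin at the centre of its underside.
- cuvette_box: bystander: low white divided box 50 by 90 by 26 mm on the left, beyond the bottle's place; origin under its centre.
- timer: bystander: grey bench timer 60 by 75 by 18 mm to the far left; origin under its centre.
- pipette: bystander: white pipette lying on the bench to the far right, 220 mm long, up to 22 mm high; origin under its middle.
Things that resemble listed ones, but are neither listed nor needed, are in the scene too. What is shaped like the bottle but pink or turquoise is not meant.

How it is judged:
On the way, in this order (a step that is already met when the one before it is completed fails the run):
1. the bottle stands upright on the round pad, let go of (horizontal distance between bottle and pad below 0.02 m and angle between bottle's own z axis and vertical below 0.1 rad and z of bottle in the frame of station between 0.004 and 0.016 m and contact force between the fingers and bottle below 0.1 N and linear speed of bottle below 0.03 m/s), for 0.3 s.
2. the plunger is lifted until the pin is out of its hole, the fence still at its first hole (value of joint plunger above 0.0135 m and value of joint section between -0.01 and 0.01 m), for 0.05 s.
At the end, for the whole second after the job is handed in: Bottle upright within 0.1 rad, at rest and let go, its centre within 20 mm of the pad's; fence pinned in the next hole (35 mm along, within 3 mm), pin at most 2 mm short of fully home, the fingers holding the plunger (over 2 N) (all of step 1 and value of joint section between 0.032 and 0.038 m and value of joint plunger below 0.002 m and contact force between the fingers and plunger above 2 N); the arm keeps its last pose, push and grip.
It fails at once if the fence goes past the next hole, or the wrong way (value of joint section above 0.05 m or value of joint section below -0.015 m).
It fails at once if one of the bystanders is moved by more than 30 mm (distance of any of tube_rack, tall_bottle, amber_bottle, beaker, cuvette_box, timer, pipette from where it was at the start of the episode above 0.03 m).
It also fails if it takes over 54 s, if anything falls off the work surface, if the arm or the gripper's body presses on something with over 40 N, if the wrist force passes 120 N, or if a joint passes its speed limit or range.

ROBOT

A 6-joint arm with a two-finger parallel gripper is mounted at the origin on the work surface. World frame = base frame: x ahead of the robot, y to its left, z up, the work surface at z = 0. Lengths are in m, angles in rad, forces in N, time in s.
With the tool pointing down it reaches from about 0.375 to 0.975 m from the base axis. Payload 3.8 kg.
Tool frame: the origin (TCP) lies at the very end of the fingers, on their centre line; the grasp point (between the pads) lies 19 mm behind it (robot.grasp_offset is the distance from the TCP to the grasp point, in m); z points along the fingers, y is the line along which they close (so a half turn about z gives the same grasp; the last joint's range is limited). The gripper opens to 85 mm and grips with 20 to 120 N. Pads are 22 mm wide; open, the fingers measure 114 mm over their backs; the gripper's body (76 mm by 85 mm) begins 54 mm behind the grasp point. The pads swing forward as they close: fully open they stand 13 mm farther back than shut.
Start: joints at [-1.287, 0.264, 1.604, -0, 1.274, -0.037], TCP at [0.213, -0.641, 0.231] pointing down, gripper open.
Joint ranges: [-2.63, 2.63], [-0.94, 2.18], [0.31, 2.57], [-1.31, 4.45], [0, 2.66], [-2.55, 2.55]. Speed limits (rad/s): [2.57, 2.57, 3.14, 3.14, 3.14, 3.14].

INTERFACE

Orientations are given as a rotation vector (axis times angle).
In Python, from workcell import observe, optics, job, robot gives the robot as it stands.
- The arm moves only by the tool jog_arm, never from a script. Its argument "commands" is a list that holds one entry, the list of rows, each a list of 7 numbers: the turn, a rotation vector about the tool's x, y, z in degrees, then the shift along the tool's x, y, z in cm, then the finger opening in cm, from 0 to 8.54. A call has 1 to 10 rows; each row is the pose to reach, as a shift and turn from the pose commanded when the call began, along the tool's axes at that moment; what a row does not reach only later rows make up. A row lasts 1/10 s, in which the tool goes at most 50 mm and 8.59 degrees, less where a joint would pass 70% of its speed; a pose out of reach is approached as far as the arm can. A call with a gripper value outside its range is refused whole. The fingers move at their own pace and stop on an object; "force" is the grip in N (left out, the last holds). Time passes only in rows, so rows that repeat a pose let the fingers close. It gives the time, the measured TCP pose, the force, the opening and the grip force at its end, in the units of the state.
- observe(): the state, without advancing time (a new reading comes with each control period).
- optics.get_image(name): name is "side" or "top"; returns a dict with "img" (420x560x3 uint8, red, green, blue), "fovy" (degrees; the focal length in pixels is half the picture's height over the tangent of half this angle, whatever the lens; pixels are square), "cx", "cy" (the principal point, pixels), "k1" (the pictures are not rectified: a ray, as slopes to the right and down, at radius r is drawn at 1 + k1 r^2 times it, then the intrinsics apply), "T" (4x4, takes a point from camera to world coordinates). Camera axes: x right, y up, looking along -z (the intrinsics and any distortion apply to the point x, -y, -z); pixel columns grow to the right and rows downward; lengths in m; the calibration is good to about 2 mm. A picture is of the moment at which its call begins. There is no depth.
- job.hand_in(): hands the job in; it is judged then, once.
The state is a dict: "t": time; "qpos": joint angles; "joint_vel": joint speeds; "joint_torque": joint torques, N m; "position": TCP position; "tcp_rot": TCP orientation; "ft_force": force on the tool from outside, world axes, zero at the start; "torque": the same for the moment, N m; "finger_gap": finger opening in m; "gripper_force": force on a finger pad.
Only numpy, scipy, OpenCV 4.12 (cv2) and the standard library are available. Lean on these libraries where they do the work, as an engineer would, in place of code of your own. Each camera call takes 0.05 s, during which the arm holds its last target. There are 200 camera calls.

## Working session

There is one attempt and no reset: what is moved stays moved. The work goes in short steps, Python scripts to look and compute and a tool call to move; the robot and the scene stay as the last step left them, time stands still between calls to the robot, and variables do not carry over. Pictures are saved under pics/ and viewed, at most 14 in all, crops included, and the job is handed in when it is done.

Besides the shell and the picture viewer there is one more tool, called after "Request:" as name(argument=value, ...), one argument or row to a line, values as JSON. jog_arm: Moves the arm, as the interface text tells. Its arguments: {"type":"object","properties":{"commands":{"type":"array"},"force":{"type":"number"}},"required":["commands"]}

```bash
mkdir -p pics; ls
python3 - <<'E'
from workcell import observe, optics, job, robot
import cv2,numpy as np
for n in("side","top"):
    d=optics.get_image(n); cv2.imwrite(f"pics/{n}0.png",d["img"][:,:,::-1]); np.save(f"{n}0.npy",d,allow_pickle=True)
    print(n,d["fovy"],d["cx"],d["cy"],d["k1"],np.round(d["T"],4).tolist())
print(observe(), robot.grasp_offset)
E
```

```text
pics
side 44.946045525673576 283.4357227066038 212.79980552096075 -0.16244369229443953 [[-0.7999, 0.3341, -0.4985, -0.0559], [-0.6001, -0.447, 0.6634, 0.8275], [-0.0012, 0.8298, 0.5581, 0.7455], [0.0, 0.0, 0.0, 1.0]]
top 43.815513939076006 272.47666855528877 212.5100455252558 -0.15320430871421756 [[0.0266, 0.9832, -0.1808, 0.3378], [-0.9996, 0.0272, 0.0005, 0.0015], [0.0054, 0.1807, 0.9835, 1.4043], [0.0, 0.0, 0.0, 1.0]]
{'t': 0.1, 'qpos': array([-1.28690131e+00,  2.64684678e-01,  1.60522047e+00,  1.26041800e-05,
        1.27368351e+00, -3.69069345e-02]), 'joint_vel': array([-5.89765040e-05, -2.75595294e-03, -3.17697745e-03, -2.98596629e-04,
        1.38642252e-03, -1.34528499e-03]), 'joint_torque': array([-5.91754178e-04, -5.16707826e+01, -3.68589199e+01, -9.13865301e-05,
        6.39521182e-03, -2.51277484e-06]), 'position': array([ 0.21266337, -0.63994515,  0.23009105]), 'tcp_rot': array([-3.09930911e+00, -5.01434133e-01,  3.67195772e-04]), 'ft_force': array([ 0.30064873,  0.1057568 , -0.31414843]), 'torque': array([ 0.01949238, -0.02426037, -0.03375753]), 'gripper_force': 0.0, 'finger_gap': 0.08543181167624157} 0.0187
```

View pics/top0.png

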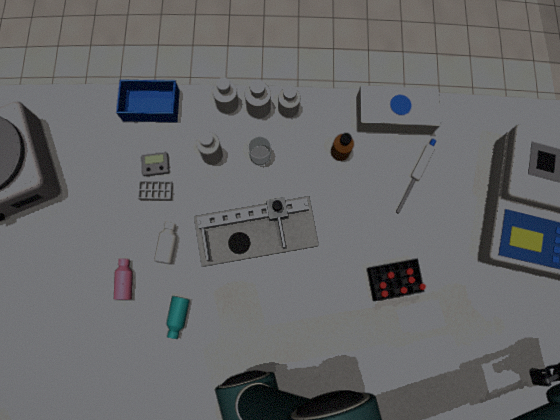

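View pics/side0.png

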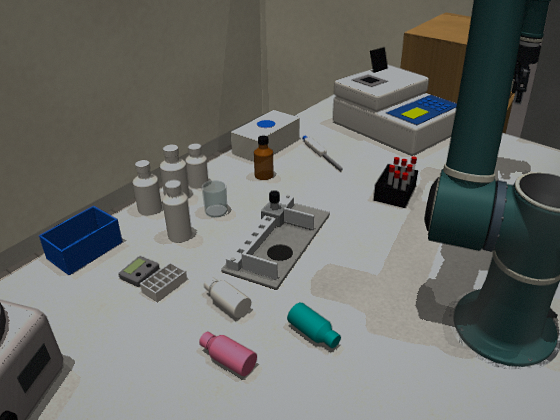

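The top picture shows the white lying bottle at about (166,243), with pink (123,279) and turquoise (177,317) look-alikes. White standing bottles are at (226,96), (258,98), (289,102) and (209,149). The station pad is at (239,243) and the knob at (278,206). In the side picture the white bottle lies at (228,298) and the knob is at (274,198). I choose the lying white bottle and will check it in close crops.

Run:
```python
import cv2,numpy as np
t=np.load("top0.npy",allow_pickle=True).item()["img"][:,:,::-1]; s=np.load("side0.npy",allow_pickle=True).item()["img"][:,:,::-1]
def g(a): return (255*(a/255.)**.7).astype(np.uint8)
cv2.imwrite("pics/tc.png",cv2.resize(g(t[185:275,145:325]),None,fx=4.4,fy=4.4,interpolation=cv2.INTER_CUBIC))
cv2.imwrite("pics/sc.png",cv2.resize(g(s[185:325,195:335]),None,fx=4.2,fy=4.2,interpolation=cv2.INTER_CUBIC))
```

```text
(no output)
```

View pics/tc.png

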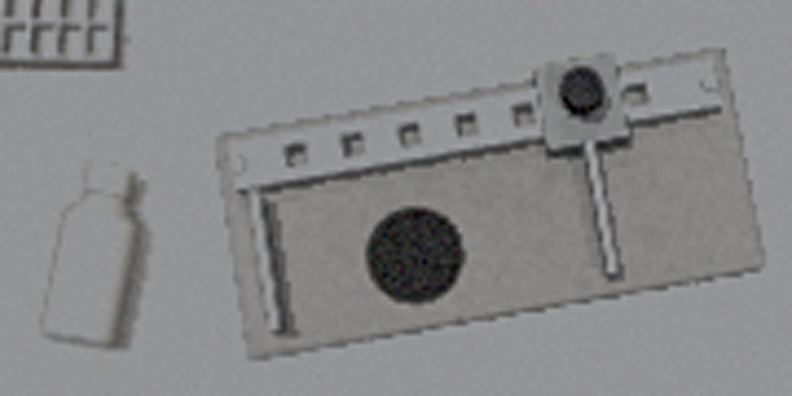

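View pics/sc.png

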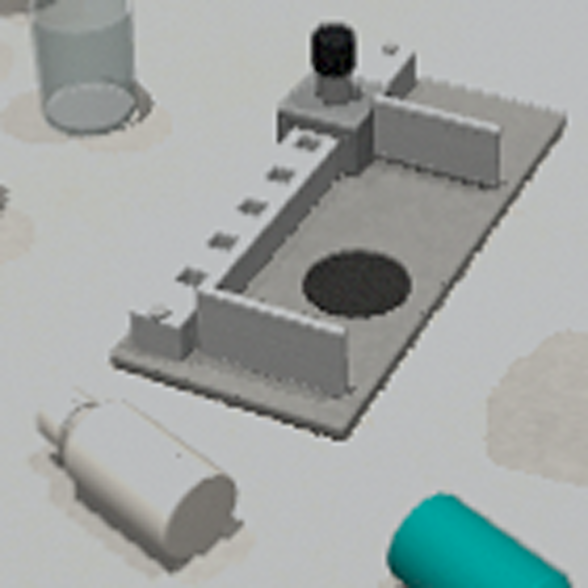

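The crops confirm the choice: white lying bottle, cap away from the robot. In the top crop, base corners are at (42,333) and (128,347), the cap end at (86–130,165), the pad at (415,255) and the knob at (581,90). In the side crop, the underside is at (201,518), the cap end at (48,430), the pad at (357,284) and the knob at (334,50).

```bash
cat > h.py <<'E'
import cv2,numpy as np
from scipy.spatial.transform import Rotation as R
D={n:np.load(n+"0.npy",allow_pickle=True).item() for n in("top","side")}
def ray(n,p):
    d=D[n]; f=210/np.tan(np.radians(d["fovy"]/2)); K=np.array([[f,0,d["cx"]],[0,f,d["cy"]],[0,0,1]])
    q=cv2.undistortPoints(np.array([[p]],float),K,np.array([d["k1"],0,0,0]))[0,0]
    v=d["T"][:3,:3]@[q[0],-q[1],-1]; return d["T"][:3,3],v/np.linalg.norm(v)
def plane(n,p,z): o,v=ray(n,p); return o+v*(z-o[2])/v[2]
def tri(pt,ps):
    A=np.zeros((3,3));b=np.zeros(3);L=[ray("top",pt),ray("side",ps)]
    for o,v in L: P=np.eye(3)-np.outer(v,v);A+=P;b+=P@o
    x=np.linalg.solve(A,b); return x,[np.linalg.norm((np.eye(3)-np.outer(v,v))@(x-o))*1e3 for o,v in L]
E
cat > m.py <<'E'
from h import *
tc=lambda u,v:((u+.5)/4.4-.5+145,(v+.5)/4.4-.5+185)
sc=lambda u,v:((u+.5)/4.2-.5+195,(v+.5)/4.2-.5+185)
for k,a,b in [("knob",(581,90),(334,50)),("pad",(415,255),(357,284)),("under",(86,338),(203,518)),("cap",(108,168),(48,430)),
 ("FL",(252,357),(343,438)),("FR",(765,270),(566,118)),("hole1",(295,154),(192,276)),("hole5",(525,115),(308,143)),("wall front top",(279,332),(348,328)),("plate tip top",(612,275),(500,129))]:
    x,e=tri(tc(*a),sc(*b)); print(k,np.round(x*1e3,1),np.round(e,1))
for k,p,z in [("FL",(252,357),.01),("FR",(765,270),.01),("padtop",(415,255),.01),("knob",(581,90),.09),("uL",(42,333),.024),("uR",(128,347),.024),("capL",(86,162),.024),("capR",(130,172),.024)]:
    print("top",k,np.round(plane("top",tc(*p),z)*1e3,1))
for k,p,z in [("FL",(343,438),.01),("FR",(566,118),.01),("pad",(357,284),.01),("under",(203,518),.024),("cap",(48,430),.024)]:
    print("side",k,np.round(plane("side",sc(*p),z)*1e3,1))
E
python3 m.py
```

```text
knob [601.5  -9.4  78.4] [0.2 0.2]
pad [509.9  89.    8.9] [0.4 0.4]
under [452.2 286.9  18. ] [0.6 0.6]
cap [559.2 281.6  12. ] [2. 2.]
FL [444.9 186.9   1. ] [0.2 0.2]
FR [ 507.8 -125.1    5.4] [1.5 1.5]
hole1 [566.  162.4  34.2] [0.2 0.2]
hole5 [594.7  24.2  33.1] [0.8 0.8]
wall front top [456.8 165.1  53.7] [1. 1.]
plate tip top [496.1 -30.4  53.5] [0.8 0.8]
top FL [444.1 185.6  10. ]
top FR [ 506.  -125.4   10. ]
top padtop [509.4  88.7  10. ]
top knob [599.   -9.4  90. ]
top uL [453.3 312.4  24. ]
top uR [446.6 259.3  24. ]
top capL [559.  291.8  24. ]
top capR [553.6 264.2  24. ]
side FL [439.  194.7  10. ]
side FR [ 505.6 -118.5   10. ]
side pad [509.4  90.3  10. ]
side under [448.6 291.6  24. ]
side cap [551.1 291.4  24. ]
```

Request:
jog_arm(
  commands=[
    [[0,0,-78,36,-31.5,-2,8.5],[0,0,-78,36,-31.5,-2,8.5],[0,0,-78,36,-31.5,-2,8.5],[0,0,-78,36,-31.5,-2,8.5],[0,0,-78,36,-31.5,-2,8.5],[0,0,-78,36,-31.5,-2,8.5],[0,0,-78,36,-31.5,-2,8.5],[0,0,-78,36,-31.5,-2,8.5],[0,0,-78,36,-31.5,-2,8.5],[0,0,-78,36,-31.5,-2,8.5]],
  ],
)

```text
t: 1.1
position: [0.4561, -0.2249, 0.2512]
tcp_rot: [-2.087, -2.347, -0.001]
ft_force: [0.4, -0.5, -0.9]
finger_gap: 0.0848
gripper_force: 0.0
```

```bash
cat >> h.py <<'E'
def frame(y,z): y=np.array(y,float);z=np.array(z,float);y/=np.linalg.norm(y);z/=np.linalg.norm(z);return np.column_stack([np.cross(y,z),y,z])
def tilted(yaw,t):
    "tool z: down, tilted by t deg forward(+)/back(-) along heading yaw (deg); y to the left of the heading"
    c,s=np.cos(np.radians(yaw)),np.sin(np.radians(yaw)); h=np.array([c,s,0]); t=np.radians(t)
    return frame([-s,c,0],np.sin(t)*h-np.cos(t)*np.array([0,0,1]))
def jog(Rt,p,grasp=True,st=None):
    "turn/shift in tool axes to bring grasp point (or TCP) to p with orientation Rt"
    from workcell import observe
    st=st or observe(); R0=R.from_rotvec(st["tcp_rot"]).as_matrix()
    p=np.array(p,float)+(Rt[:,2]*.0187 if grasp else 0)
    print("turn",np.round(np.degrees(R.from_matrix(R0.T@Rt).as_rotvec()),1),"shift cm",np.round(R0.T@(p-st["position"])*100,2),"tcp",np.round(p,4))
E
python3 - <<'E'
from h import *
from workcell import observe
s=observe(); print(s["qpos"],s["position"],s["tcp_rot"])
jog(tilted(-5.5,0),[.55,.28,.22])
E
```

```text
[-5.07858299e-01 -6.63960089e-02  1.92824605e+00  1.07529157e-03
  1.28007187e+00 -6.25111272e-01] [ 0.45608089 -0.22492541  0.25115318] [-2.08746373e+00 -2.34705617e+00 -1.46691387e-03]
turn [  0.1  -0.  -77.8] shift cm [49.05 15.22  5.04] tcp [0.55   0.28   0.2013]
```

Request:
jog_arm(
  commands=[
    [[0,0,-77.8,49,15.2,5,8.5],[0,0,-77.8,49,15.2,5,8.5],[0,0,-77.8,49,15.2,5,8.5],[0,0,-77.8,49,15.2,5,8.5],[0,0,-77.8,49,15.2,5,8.5],[0,0,-77.8,49,15.2,5,8.5],[0,0,-77.8,49,15.2,5,8.5],[0,0,-77.8,49,15.2,5,8.5],[0,0,-77.8,49,15.2,5,8.5],[0,0,-77.8,49,15.2,5,8.5]],
  ],
)

```text
t: 2.1
position: [0.5485, 0.2626, 0.2021]
tcp_rot: [-0.154, -3.137, 0.001]
ft_force: [1.5, -0.4, -0.5]
finger_gap: 0.0848
gripper_force: 0.0
```

```bash
cat > fit.py <<'E'
from h import *
from scipy.optimize import least_squares
from workcell import observe
s=observe(); print(np.round(s["qpos"],4),s["position"],s["tcp_rot"])
Q=np.array([[-1.28690131,.264684678,1.60522047,0,1.27368351,-.0369],[-.507858,-.066396,1.928246,.001075,1.280072,-.62511],s["qpos"]])
P=np.array([[.21266337,-.63994515,.23009105],[.45608089,-.22492541,.25115318],s["position"]])
r=np.hypot(P[:,0],P[:,1])
def f(v):
    L1,L2,h,a=v; q2=Q[:,1];q=q2+Q[:,2]; e=q+Q[:,4]   # a: elbow offset
    return np.r_[L1*np.sin(q2)+L2*np.sin(q)+a*np.cos(q)-r+.0*e, h+L1*np.cos(q2)+L2*np.cos(q)-a*np.sin(q)-P[:,2]]
o=least_squares(f,[.5,.5,.1,0]); print(o.x,o.fun*1e3)
E
python3 fit.py
python3 - <<'E'
from workcell import optics
import cv2
for n in("side","top"): 
    d=optics.get_image(n); cv2.imwrite(f"pics/{n}1.png",d["img"][:,:,::-1])
E
```

```text
[ 4.0570e-01  1.5900e-01  1.7846e+00 -2.0000e-04  1.1986e+00 -1.0672e+00] [0.54853185 0.26262276 0.20210858] [-1.53609399e-01 -3.13733868e+00  7.21885307e-04]
[ 0.50966433  0.56548838 -0.09724508 -0.00220446] [ 0.00507203 -0.00560318 -0.00192181  0.05400784 -0.01871134 -0.03529655]
```

Run:
```python
from h import *
jog(tilted(-5.5,-45),[.5547,.2817,.13])
jog(tilted(-5.5,-45),[.5047,.2817,.024])
```

```text
turn [ 0.1 44.9  0. ] shift cm [0.84 1.61 8.44] tcp [0.5415 0.283  0.1168]
turn [ 0.1 44.9  0. ] shift cm [ 5.79  1.12 19.05] tcp [0.4915 0.283  0.0108]
```

Request:
jog_arm(
  commands=[
    [[0,8,0,0.2,0.3,2,8.5],[0,16,0,0.4,0.6,3.5,8.5],[0,24,0,0.8,1,5,8.5],[0,32,0,0.8,1.3,6.5,8.5],[0,40,0,0.8,1.6,8,8.5],[0,45,0,0.8,1.6,8.4,8.5],[0,45,0,0.8,1.6,8.4,8.5]],
  ],
)

```text
t: 2.9
position: [0.5417, 0.2752, 0.1132]
tcp_rot: [-0.124, -2.345, -0.046]
ft_force: [-0.1, -0.7, -1.4]
finger_gap: 0.085
gripper_force: 0.0
```

Run:
```python
from h import *
from workcell import observe,optics
s=observe(); q=s["qpos"]; print(np.round(q,3),s["position"],s["tcp_rot"])
z=R.from_rotvec(s["tcp_rot"]).as_matrix()[:,2]
r=.5097*np.sin(q[1])+.5655*np.sin(q[1]+q[2]); H=.5097*np.cos(q[1])+.5655*np.cos(q[1]+q[2])
# wrist xy = r*(c,s); TCP-wrist=Lt z
w=np.array([r*np.cos(q[0]),r*np.sin(q[0])]); print("Lt",(s["position"][:2]-w)/z[:2], "h",s["position"][2]-H, z)
jog(tilted(-5.5,-45),[.5047,.2817,.028])
for n in("side","top"):
    d=optics.get_image(n); cv2.imwrite(f"pics/{n}2.png",d["img"][:,:,::-1])
    if n=="side": a=d["img"][140:380,130:400,::-1]
    else: b=d["img"][160:340,90:360,::-1]
cv2.imwrite("pics/c2.png",cv2.resize(np.hstack([cv2.resize(a,(390,346)),cv2.resize(b,(405,270)).repeat(1,0) if 0 else cv2.copyMakeBorder(cv2.resize(b,(405,270)),0,76,0,0,0)]),None,fx=1,fy=1))
```

```text
[ 0.277  0.715  1.374  0.273  1.802 -1.23 ] [0.54167345 0.27515399 0.1132216 ] [-0.12374376 -2.34474096 -0.04630227]
Lt [0.35538332 0.69027877] h 0.008251796997779212 [-0.70965806  0.07104147 -0.70095546]
turn [ 0.2 -0.5 -0.5] shift cm [-3.47  0.3  10.51] tcp [0.4915 0.283  0.0148]
```

View pics/c2.png

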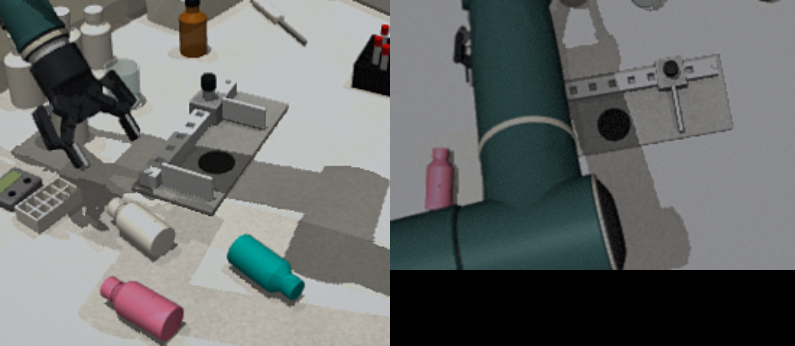

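The picture shows the open gripper hovering over the lying white bottle (side crop about (140,228)), with the other objects undisturbed. Next I check reach with fitted kinematics.

```bash
cat >> h.py <<'E'
L1,L2,H0,LT=.5097,.5655,.258,.355
LO=np.array([-2.63,-.94,.31,-1.31,0,-2.55]);HI=np.array([2.63,2.18,2.57,4.45,2.66,2.55])
def ik(Rt,tcp,o6=np.pi):
    w=np.array(tcp)-LT*Rt[:,2]; q1=np.arctan2(w[1],w[0]); r=np.hypot(w[0],w[1]); z=w[2]-H0
    c=(r*r+z*z-L1**2-L2**2)/(2*L1*L2)
    if abs(c)>1: return None
    q3=np.arccos(c); q2=np.arctan2(r,z)-np.arctan2(L2*np.sin(q3),L1+L2*np.cos(q3))
    M=R.from_euler("ZY",[q1,q2+q3]).as_matrix().T@Rt
    q4,q5,q6=R.from_matrix(M).as_euler("ZYZ")
    q4=(q4+1.6)%(2*np.pi)-1.6; q6=(q6+o6+np.pi)%(2*np.pi)-np.pi
    return np.array([q1,q2,q3,q4,q5,q6])
def gp(Rt,g): return np.array(g)+.0187*Rt[:,2]
E
python3 - <<'E'
from h import *
from workcell import observe
s=observe(); Rt=R.from_rotvec(s["tcp_rot"]).as_matrix(); print("check",np.round(s["qpos"],3)); print(np.round(ik(Rt,s["position"],0),3))
print("start",ik(R.from_rotvec([-3.09930911,-.501434,.000367]).as_matrix(),[.21266,-.63995,.23009],0))
pad=[.5095,.089,.065]
for t0 in(25,30,35):
    a=tilted(-5.5,-t0); print("pick",t0,np.round(ik(a,gp(a,[.5047,.2817,.028]),0),2))
    for psi in(-120,-100,-80,-60,80,100,120,140,160):
        b=tilted(psi+180,90-t0); q=ik(b,gp(b,pad),0); print(t0,psi,None if q is None else np.round(q,2))
from h import D
for k,p,z in[("tall",(207,161),0),("cuv",(155,191),.02)]: print(k,plane("top",p,z))
E
```

```text
check [ 0.279  0.707  1.374  0.274  1.801 -1.23 ]
[0.307 0.719 1.355 0.293 1.801 0.367]
start [-1.25001472e+00  2.66170845e-01  1.60008447e+00  8.96100823e-05
  1.27733153e+00  1.57075376e+00]
pick 25 [0.39 0.55 1.72 0.21 1.28 0.39]
25 -120 [-0.46  0.38  2.38  1.46  1.14 -2.72]
25 -100 [-0.43  0.49  2.17  1.14  1.3  -2.66]
25 -80 [-0.36  0.6   1.96  0.9   1.47 -2.64]
25 -60 [-0.26  0.7   1.76  0.7   1.64 -2.68]
25 80 [ 0.61  0.7   1.76 -0.7   1.64  2.68]
25 100 [ 0.71  0.6   1.96 -0.9   1.47  2.64]
25 120 [ 0.78  0.49  2.17 -1.14  1.3   2.66]
25 140 [ 0.8   0.38  2.39 -1.46  1.14  2.72]
25 160 [0.71 0.27 2.59 4.35 1.01 2.85]
pick 30 [0.38 0.6  1.66 0.23 1.36 0.37]
30 -120 [-0.42  0.31  2.39  1.41  1.06 -2.63]
30 -100 [-0.41  0.43  2.18  1.1   1.23 -2.59]
30 -80 [-0.34  0.55  1.97  0.87  1.41 -2.6 ]
30 -60 [-0.24  0.65  1.79  0.67  1.58 -2.66]
30 80 [ 0.59  0.65  1.79 -0.67  1.58  2.66]
30 100 [ 0.69  0.55  1.98 -0.87  1.41  2.6 ]
30 120 [ 0.75  0.43  2.18 -1.11  1.23  2.59]
30 140 [ 0.77  0.31  2.39 -1.42  1.06  2.63]
30 160 [0.67 0.19 2.58 4.4  0.89 2.72]
pick 35 [0.36 0.65 1.61 0.26 1.45 0.35]
35 -120 [-0.38  0.25  2.38  1.35  0.98 -2.52]
35 -100 [-0.38  0.38  2.19  1.06  1.17 -2.52]
35 -80 [-0.32  0.49  1.99  0.83  1.35 -2.56]
35 -60 [-0.23  0.6   1.81  0.64  1.52 -2.63]
35 80 [ 0.57  0.6   1.81 -0.64  1.51  2.63]
35 100 [ 0.66  0.49  1.99 -0.84  1.35  2.56]
35 120 [ 0.72  0.38  2.19 -1.06  1.17  2.52]
35 140 [ 0.73  0.25  2.39 -1.36  0.98  2.52]
35 160 [0.63 0.12 2.56 4.49 0.77 2.58]
tall [0.73709317 0.18752578 0.        ]
cuv [0.64311103 0.3235344  0.02      ]
```

Run:
```python
from h import *
a=tilted(-5.5,-30)
jog(a,[.515,.2810,.08])
jog(a,[.505,.2815,.028])
```

```text
turn [  0.2 -15.   -0.3] shift cm [-1.2   0.16  6.43] tcp [0.5057 0.2819 0.0638]
turn [  0.2 -15.   -0.3] shift cm [-4.17  0.11 10.81] tcp [0.4957 0.2824 0.0118]
```

Request:
jog_arm(
  commands=[
    [[0,-7.5,0,-0.5,0.1,3,8.5],[0,-15,0,-1.2,0.1,6.4,8.5],[0,-15,0,-2.7,0.1,8.6,8.5],[0,-15,0,-3.5,0.1,9.8,8.5],[0,-15,0,-4.2,0.1,10.8,8.5],[0,-15,0,-4.2,0.1,10.8,8.5],[0,-15,0,-4.2,0.1,10.8,8.5]],
  ],
)

```text
t: 3.7
position: [0.4978, 0.2833, 0.0135]
tcp_rot: [-0.133, -2.617, -0.037]
ft_force: [0.6, -0.4, -0.5]
finger_gap: 0.085
gripper_force: 0.0
```

Run:
```python
from h import *
from workcell import optics
jog(tilted(-5.5,-30),[.505,.2815,.028])
d=optics.get_image("side"); cv2.imwrite("pics/s3.png",cv2.resize(np.ascontiguousarray(d["img"][200:350,150:350,::-1]),None,fx=4,fy=4))
```

```text
turn [ 0.2  0.1 -0.3] shift cm [ 0.09 -0.12  0.25] tcp [0.4957 0.2824 0.0118]
```

View pics/s3.png

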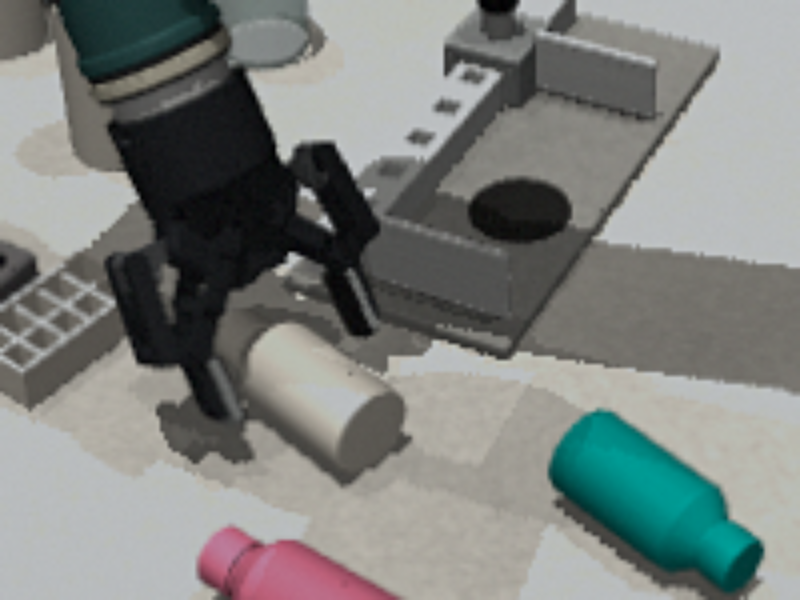

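Side crop: the open fingertips at (225,400) and (365,325) straddle the body of the white bottle, whose base is at (372,435). Closing.

Request:
jog_arm(
  commands=[
    [[0,0,0,0,-0.1,0,3],[0,0,0,0,-0.1,0,3],[0,0,0,0,-0.1,0,3],[0,0,0,0,-0.1,0,3],[0,0,0,0,-0.1,0,3],[0,0,0,0,-0.1,0,3]],
  ],
  force=40,
)

```text
t: 4.35
position: [0.497, 0.2823, 0.0133]
tcp_rot: [-0.133, -2.617, -0.036]
ft_force: [2.9, 0.4, 4.2]
finger_gap: 0.0466
gripper_force: 41.2
```

Run:
```python
from h import *
from workcell import observe
from scipy.spatial.transform import Slerp
s=observe(); print(s["finger_gap"],s["gripper_force"],s["position"],s["ft_force"])
R0=R.from_rotvec(s["tcp_rot"]); p0=s["position"]
for psi in(100,110):
  b=tilted(psi+180,60); print(psi); p1=gp(b,[.5095,.089,.15])
  sl=Slerp([0,1],R.concatenate([R0,R.from_matrix(b)]))
  for f in np.linspace(0,1,7):
    print(np.round(ik(sl(f).as_matrix(),p0+[0,0,.12*min(1,f*3)]+f*(p1-p0-[0,0,.12]),0),2))
  jog(b,[.5095,.089,.15])
```

```text
0.04660435733641595 41.202855706214905 [0.49702879 0.28227458 0.01333775] [2.86468542 0.44156819 4.18017236]
100
[0.37 0.6  1.66 0.24 1.36 0.37]
[0.41 0.4  1.77 0.08 1.29 0.69]
[ 0.48  0.24  1.83 -0.12  1.28  1.03]
[ 0.55  0.2   1.91 -0.34  1.25  1.41]
[ 0.63  0.22  1.96 -0.56  1.28  1.8 ]
[ 0.67  0.29  1.98 -0.74  1.37  2.16]
[ 0.69  0.41  1.97 -0.86  1.5   2.49]
turn [ 21.1 -76.   78.5] shift cm [  3.19 -20.65 -12.87] tcp [0.5123 0.0731 0.1406]
110
[0.37 0.6  1.66 0.24 1.36 0.37]
[0.41 0.39 1.78 0.08 1.27 0.66]
[ 0.47  0.22  1.85 -0.12  1.25  0.98]
[ 0.55  0.16  1.95 -0.36  1.18  1.34]
[ 0.63  0.16  2.02 -0.6   1.2   1.74]
[ 0.7   0.22  2.06 -0.81  1.28  2.12]
[ 0.72  0.34  2.07 -0.95  1.41  2.46]
turn [ 18.4 -79.5  68.1] shift cm [  2.96 -20.55 -13.  ] tcp [0.515  0.0738 0.1406]
```

Request:
jog_arm(
  commands=[
    [[0,0,0,2,0,-3.5,3],[0,0,0,4,0,-7,3],[0,0,0,6,0,-10.4,3],[1.5,-5.3,5.5,5.8,-1.5,-10.6,3],[3,-10.6,11,5.6,-3,-10.8,3],[4.4,-16,16.5,5.4,-4.5,-11,3],[5.9,-21.3,22,5.2,-6,-11.1,3],[7.4,-26.6,27.5,5,-7.5,-11.3,3],[8.9,-32,33,4.8,-9,-11.5,3],[10.5,-38,39.2,4.6,-10.5,-11.7,3]],
  ],
)

```text
t: 5.35
position: [0.5033, 0.1748, 0.1369]
tcp_rot: [1.031, 2.768, -0.524]
ft_force: [-0.2, -0.9, -1.4]
finger_gap: 0.0467
gripper_force: 41.2
```

Run:
```python
from h import *
from workcell import observe
s=observe(); print(np.round(s["qpos"],2))
jog(tilted(280,60),[.5095,.089,.15])
```

```text
[ 0.5   0.2   1.92 -0.36  1.23 -0.2 ]
turn [ 10.5 -38.   39.2] shift cm [-6.94 -6.68  3.42] tcp [0.5123 0.0731 0.1406]
```

Request:
jog_arm(
  commands=[
    [[1.5,-5.4,5.6,-1,-1,0.5,3],[3,-10.8,11.2,-2,-2,1,3],[4.5,-16.3,16.8,-3,-2.9,1.5,3],[6,-21.7,22.4,-4,-3.8,2,3],[7.5,-27,28,-5,-4.8,2.5,3],[9,-32.5,33.6,-6,-5.8,3,3],[10.5,-38,39.2,-6.9,-6.7,3.4,3],[10.5,-38,39.2,-6.9,-6.7,3.4,3],[10.5,-38,39.2,-6.9,-6.7,3.4,3]],
  ],
)

```text
t: 6.25
position: [0.5122, 0.0742, 0.1394]
tcp_rot: [1.415, 1.703, -0.821]
ft_force: [0.5, 0.2, -1.7]
finger_gap: 0.0468
gripper_force: 41.3
```

Run:
```python
from h import *
from workcell import observe,optics
s=observe(); print(np.round(s["qpos"],2))
jog(tilted(280,60),[.5095,.089,.15])
for n in("side","top"):
    d=optics.get_image(n); np.save(n+"4.npy",d,allow_pickle=True)
    c=d["img"][80:290,190:390,::-1] if n=="side" else d["img"][120:320,140:330,::-1]
    I=cv2.resize(np.ascontiguousarray(c),(398,400)); Q=I if n=="side" else np.hstack([Q,I])
cv2.imwrite("pics/c4.png",Q)
```

```text
[ 0.64  0.4   1.98 -0.89  1.47  0.89]
turn [ 0.1 -0.3  0.5] shift cm [-0.17 -0.01  0.04] tcp [0.5123 0.0731 0.1406]
```

View pics/c4.png

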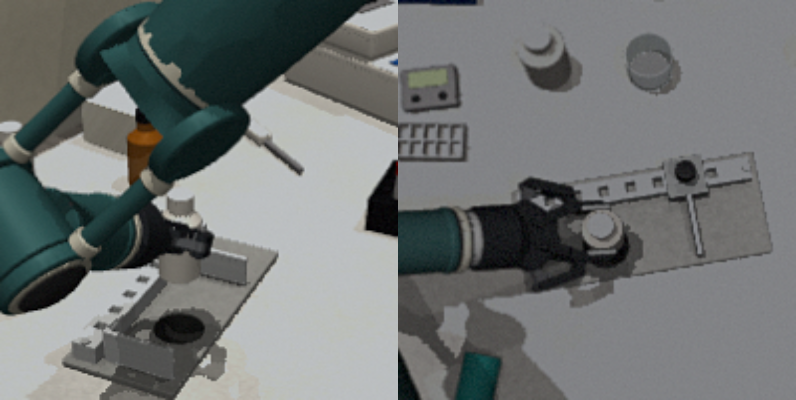

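Run:
```python
from h import *
from workcell import observe
s=observe(); z=R.from_rotvec(s["tcp_rot"]).as_matrix()[:,2]; g=s["position"]-.0187*z; print("grasp",g,z)
D.update({n:np.load(n+"4.npy",allow_pickle=True).item() for n in("top","side")})
x,e=tri((236.4,231),(281,184)); print("cap top",x,e)
for zz in(.2,.205,.21): print(plane("top",(236.4,231),zz),plane("side",(281,184),zz))
b=tilted(280,60)
for zz in(.075,.065): jog(b,[.5085,.0944,zz])
```

```text
grasp [0.51024278 0.09046268 0.1504005 ] [ 0.15246792 -0.84965716 -0.50481309]
cap top [0.51249945 0.08324613 0.19048052] [np.float64(2.169730983551616), np.float64(2.1697309835515646)]
[0.51298523 0.08374815 0.2       ] [0.50061761 0.09535393 0.2       ]
[0.51225783 0.08340647 0.205     ] [0.49551652 0.10206534 0.205     ]
[0.51153043 0.08306479 0.21      ] [0.49041543 0.10877674 0.21      ]
turn [ 0.2 -0.3  0.3] shift cm [ 6.71 -0.08  3.45] tcp [0.5113 0.0785 0.0656]
turn [ 0.2 -0.3  0.3] shift cm [ 7.57 -0.08  3.95] tcp [0.5113 0.0785 0.0556]
```

Request:
jog_arm(
  commands=[
    [[0,0,0,2,-0.1,0.9,3],[0,0,0,4,-0.1,1.9,3],[0,0,0,5.4,-0.1,2.7,3],[0,0,0,5.85,-0.1,2.95,3],[0,0,0,5.85,-0.1,2.95,3],[0,0,0,5.85,-0.1,2.95,3]],
  ],
)

```text
t: 6.95
position: [0.5115, 0.078, 0.076]
tcp_rot: [1.418, 1.698, -0.817]
ft_force: [-0.0, 0.7, -0.8]
finger_gap: 0.0469
gripper_force: 41.2
```

Run:
```python
from h import *
from workcell import observe,optics
s=observe();  z=R.from_rotvec(s["tcp_rot"]).as_matrix()[:,2]; print("grasp",s["position"]-.0187*z,s["ft_force"])
d=optics.get_image("side"); cv2.imwrite("pics/s5.png",cv2.resize(np.ascontiguousarray(d["img"][180:300,200:340,::-1]),None,fx=5,fy=5))
```

```text
grasp [0.50869546 0.09393434 0.08542952] [-0.00717098  0.72870494 -0.80332055]
```

View pics/s5.png

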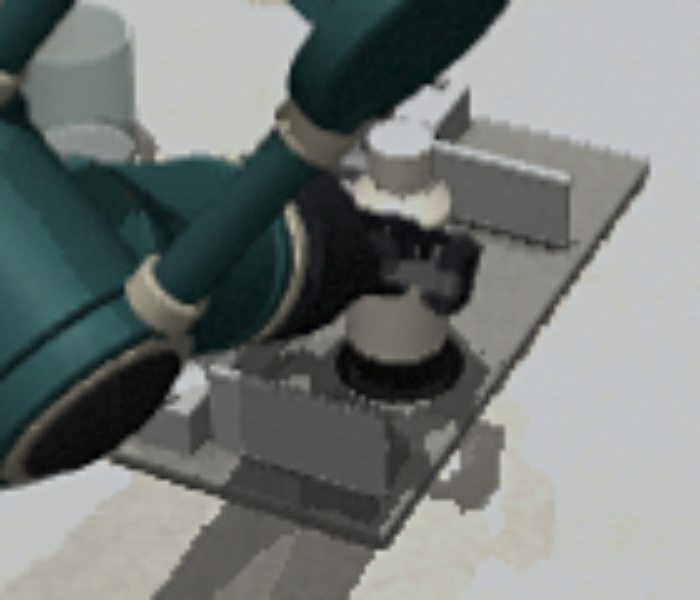

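Side crop: the bottle hangs upright just above the pad, with its base front at (398,362) and the pad's front edge at (398,403). It is laterally centred, so I lower gently.

Request:
jog_arm(
  commands=[
    [[0,0,0,0.26,0,0.15,3],[0,0,0,0.43,0,0.25,3],[0,0,0,0.6,0,0.35,3],[0,0,0,0.6,0,0.35,3]],
  ],
)

```text
t: 7.4
position: [0.5109, 0.0777, 0.068]
tcp_rot: [1.417, 1.698, -0.818]
ft_force: [0.5, 0.1, -0.3]
finger_gap: 0.0467
gripper_force: 41.2
```

Request:
jog_arm(
  commands=[
    [[0,0,0,0.13,0,0.08,3],[0,0,0,0.26,0,0.15,3],[0,0,0,0.35,0,0.2,3],[0,0,0,0.35,0,0.2,3]],
  ],
)

```text
t: 7.8
position: [0.5109, 0.0778, 0.0641]
tcp_rot: [1.417, 1.698, -0.818]
ft_force: [-0.4, -0.5, -0.2]
finger_gap: 0.0467
gripper_force: 41.2
```

Request:
jog_arm(
  commands=[
    [[0,0,0,0.13,0,0.08,3],[0,0,0,0.26,0,0.15,3],[0,0,0,0.35,0,0.2,3],[0,0,0,0.35,0,0.2,3]],
  ],
)

```text
t: 8.2
position: [0.5109, 0.0778, 0.06]
tcp_rot: [1.417, 1.698, -0.818]
ft_force: [-0.2, -0.6, -1.1]
finger_gap: 0.0472
gripper_force: 41.2
```

Request:
jog_arm(
  commands=[
    [[0,0,0,0.09,0,0.05,3],[0,0,0,0.17,0,0.1,3],[0,0,0,0.17,0,0.1,3]],
  ],
)

```text
t: 8.5
position: [0.5111, 0.0779, 0.0592]
tcp_rot: [1.417, 1.696, -0.819]
ft_force: [-1.0, 1.0, 5.6]
finger_gap: 0.0469
gripper_force: 41.5
```

Request:
jog_arm(
  commands=[
    [[0,0,0,0,0,0,5],[0,0,0,0,0,0,5.5],[0,0,0,0,0,0,6.5],[0,0,0,0,0,0,8.5],[0,0,0,0,0,0,8.5],[0,0,0,0,0,0,8.5],[0,0,0,0,0,-1,8.5],[0,0,0,0,0,-4,8.5],[0,0,0,0,0,-8,8.5],[0,0,0,0,0,-12,8.5]],
  ],
)

```text
t: 9.5
position: [0.4921, 0.1811, 0.1194]
tcp_rot: [1.418, 1.698, -0.819]
ft_force: [0.2, 0.3, -0.9]
finger_gap: 0.0847
gripper_force: 0.0
```

Run:
```python
from h import *
from workcell import observe,optics
from scipy.spatial.transform import Slerp
s=observe()
for n in("side","top"):
    d=optics.get_image(n); np.save(n+"6.npy",d,allow_pickle=True)
    c=d["img"][160:290,195:345,::-1] if n=="side" else d["img"][180:280,180:330,::-1]
    I=cv2.resize(np.ascontiguousarray(c),None,fx=5,fy=5 if 0 else (2.3 if n=="side" else 2.9)) if 0 else cv2.resize(np.ascontiguousarray(c),None,fx=2.6,fy=2.6)
    I=cv2.copyMakeBorder(I,0,340-I.shape[0],0,0,0) if I.shape[0]<340 else I; Q=I if n=="side" else np.hstack([Q,I])
cv2.imwrite("pics/c6.png",Q); print(Q.shape)
# knob plan: closing along station y; try both half turns
R0=R.from_rotvec(s["tcp_rot"]); k=np.array([.6015,-.0096,.0])
for yaw in(11.5,191.5):
    b=tilted(yaw,0); print(yaw); p1=gp(b,k+[0,0,.16])
    sl=Slerp([0,1],R.concatenate([R0,R.from_matrix(b)]))
    for f in np.linspace(0,1,6): 
        q=ik(sl(f).as_matrix(),s["position"]+f*(p1-s["position"]),0); q[5]-=1.6; print(np.round(q,2))
    jog(b,k+[0,0,.16])
print(s["qpos"])
```

```text
(340, 780, 3)
11.5
[ 0.83  0.52  1.84 -0.75  1.59  0.95]
[ 0.76  0.33  2.   -0.81  1.34  0.6 ]
[ 0.61  0.15  2.1  -0.77  1.1   0.13]
[ 0.39  0.05  2.11 -0.56  0.92 -0.5 ]
[ 0.16  0.07  2.02 -0.23  0.91 -1.23]
[-0.02  0.2   1.85  0.    1.09 -1.82]
turn [-46.7  46.2 -82.1] shift cm [-12.38   6.99  17.24] tcp [ 0.6015 -0.0096  0.1413]
191.5
[ 0.83  0.52  1.84 -0.75  1.59  0.95]
[ 0.68  0.46  1.81 -0.64  1.52  1.07]
[ 0.51  0.39  1.79 -0.51  1.44  1.18]
[ 0.34  0.31  1.8  -0.36  1.33  1.25]
[ 0.16  0.25  1.82 -0.2   1.22  1.3 ]
[-0.02  0.2   1.85  0.    1.09  1.32]
turn [46.  46.5 80. ] shift cm [-12.38   6.99  17.24] tcp [ 0.6015 -0.0096  0.1413]
[ 0.78782651  0.51270976  1.84934153 -0.78591575  1.56219974  0.95398871]
```

View pics/c6.png

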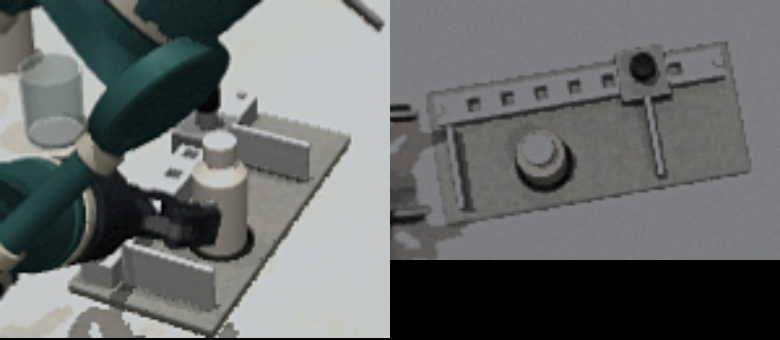

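The bottle stands upright on the pad, with its cap at (538,148) in the right crop and the gripper clear of it. Moving over to the knob.

Request:
jog_arm(
  commands=[
    [[0,0,0,-3.5,0,-2,8.5],[0,0,0,-7,0,-4,8.5],[3.7,3.7,6.4,-10.4,0,-6,8.5],[7.4,7.4,12.8,-11,0.5,-4.5,8.5],[11,11.2,19.2,-11.6,1,-3,8.5],[14.7,14.9,25.6,-12.2,1.6,-1,8.5],[18.4,18.6,32,-12.8,2.2,1,8.5],[22,22.3,38.4,-13.5,3,3,8.5],[25.8,26,44.8,-14.2,3.6,5,8.5],[29.4,29.8,51.2,-15,4.4,7,8.5]],
  ],
)

```text
t: 10.6
position: [0.5605, 0.0531, 0.2126]
tcp_rot: [2.632, 0.965, -0.376]
ft_force: [0.0, -0.1, -0.0]
finger_gap: 0.0851
gripper_force: 0.0
```

Run:
```python
from h import *
from workcell import observe
s=observe(); print(np.round(s["qpos"],2))
D.update({n:np.load(n+"6.npy",allow_pickle=True).item() for n in("top","side")})
print(plane("top",(236.9,236.9),.118)); x,e=tri((236.9,236.9),(222/2.6+195,139/2.6+160)); print(x,e)
k=np.array([.6015,-.0096,.0]); b=tilted(191.5,0)
jog(b,k+[0,0,.17])
```

```text
[ 0.25  0.22  1.74 -0.34  1.43  1.21]
[0.51014303 0.08754146 0.118     ]
[0.50966813 0.08724098 0.11733563] [np.float64(0.653814020865108), np.float64(0.6538140208649936)]
turn [16.5 17.1 28.4] shift cm [1.52 6.04 7.41] tcp [ 0.6015 -0.0096  0.1513]
```

Request:
jog_arm(
  commands=[
    [[4,4.2,7,0.4,1.5,1.8,8.5],[8,8.4,14,0.8,3,3.7,8.5],[12,12.6,21,1.2,4.5,5.5,8.5],[16.5,17.1,28.4,1.5,6,7.4,8.5],[16.5,17.1,28.4,1.5,6,7.4,8.5],[16.5,17.1,28.4,1.5,6,7.4,8.5]],
  ],
)

```text
t: 11.2
position: [0.5997, -0.0098, 0.1511]
tcp_rot: [3.123, 0.317, -0.005]
ft_force: [0.8, -0.1, -0.2]
finger_gap: 0.0853
gripper_force: 0.0
```

Run:
```python
from h import *
from workcell import observe
s=observe(); print(np.round(s["qpos"],2))
k=np.array([.6015,-.0096,.0]); b=tilted(191.5,0)
jog(b,k+[0,0,.11]); jog(b,k+[0,0,.081])
```

```text
[-0.06  0.19  1.85 -0.    1.11  1.31]
turn [0.1 0.2 0.1] shift cm [0.2  0.   5.98] tcp [ 0.6015 -0.0096  0.0913]
turn [0.1 0.2 0.1] shift cm [ 0.21 -0.    8.88] tcp [ 0.6015 -0.0096  0.0623]
```

Request:
jog_arm(
  commands=[
    [[0,0,0,0.2,0,3,8.5],[0,0,0,0.2,0,6,8.5],[0,0,0,0.2,0,7.5,8.5],[0,0,0,0.2,0,8.9,8.5],[0,0,0,0.2,0,8.9,8.5],[0,0,0,0.2,0,8.9,5],[0,0,0,0.2,0,8.9,4]],
  ],
  force=30,
)

```text
t: 11.9
position: [0.6044, -0.0082, 0.0644]
tcp_rot: [3.122, 0.322, 0.003]
ft_force: [0.1, -0.3, -0.6]
finger_gap: 0.0588
gripper_force: 0.0
```

Run:
```python
from h import *
from workcell import observe,optics
s=observe()
for n in("side","top"):
    d=optics.get_image(n)
    c=d["img"][160:290,195:345,::-1] if n=="side" else d["img"][160:290,200:350,::-1]
    I=cv2.resize(np.ascontiguousarray(c),None,fx=2.6,fy=2.6); Q=I if n=="side" else np.hstack([Q,I])
cv2.imwrite("pics/c7.png",Q)
```

```text
(no output)
```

View pics/c7.png

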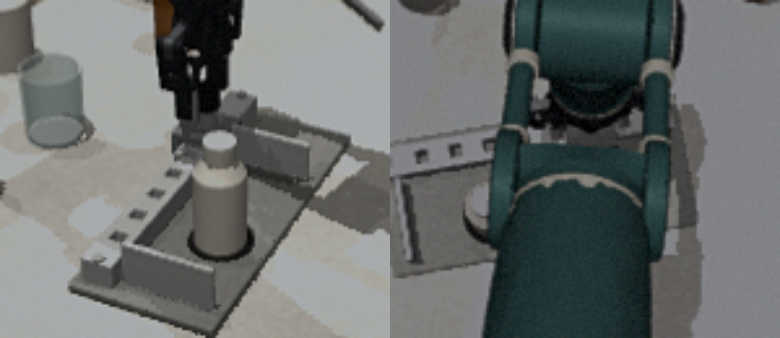

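Fingers stand around the knob at (205,110) in the left crop, and the bottle stands on the pad. Closing on the knob.

Request:
jog_arm(
  commands=[
    [[0,0,0,-0.2,0,0,3.2],[0,0,0,-0.2,0,0,2.8],[0,0,0,-0.2,0,0,1.5],[0,0,0,-0.2,0,0,1.5],[0,0,0,-0.2,0,0,1.5],[0,0,0,-0.2,0,0,1.5]],
  ],
)

```text
t: 12.6
position: [0.6012, -0.0089, 0.0628]
tcp_rot: [3.122, 0.321, -0.002]
ft_force: [0.1, -1.0, 0.8]
finger_gap: 0.0251
gripper_force: 29.8
```

Request:
jog_arm(
  commands=[
    [[0,0,0,0,0,-0.5,1.5],[0,0,0,0,0,-1,1.5],[0,0,0,0,0,-1.35,1.5],[0,0,0,0,0,-1.35,1.5],[0,0,0,0,0,-1.35,1.5]],
  ],
)

```text
t: 13.1
position: [0.6011, -0.0089, 0.0762]
tcp_rot: [3.122, 0.321, -0.001]
ft_force: [2.3, -2.8, -3.4]
finger_gap: 0.0247
gripper_force: 29.7
```

Request:
jog_arm(
  commands=[
    [[0,0,0,0,-0.5,-0.05,1.5],[0,0,0,0,-1.2,-0.05,1.5],[0,0,0,0,-2,-0.05,1.5],[0,0,0,0,-2.7,-0.05,1.5],[0,0,0,0,-3.2,-0.05,1.5],[0,0,0,0,-3.5,-0.05,1.5],[0,0,0,0,-3.5,-0.05,1.5],[0,0,0,0,-3.5,-0.05,1.5]],
  ],
)

```text
t: 13.9
position: [0.5938, 0.0267, 0.0767]
tcp_rot: [3.124, 0.321, -0.002]
ft_force: [1.1, 2.9, -3.9]
finger_gap: 0.0251
gripper_force: 29.8
```

Run:
```python
from h import *
from workcell import observe,optics
s=observe(); print(s["position"],s["ft_force"],s["torque"])
d=optics.get_image("side"); cv2.imwrite("pics/s8.png",cv2.resize(np.ascontiguousarray(d["img"][185:285,210:330,::-1]),None,fx=6,fy=6))
```

```text
[0.59376385 0.02669423 0.07667506] [ 1.06698146  2.93150462 -3.86494478] [ 0.4891166  -0.23848996  0.00344765]
```

View pics/s8.png

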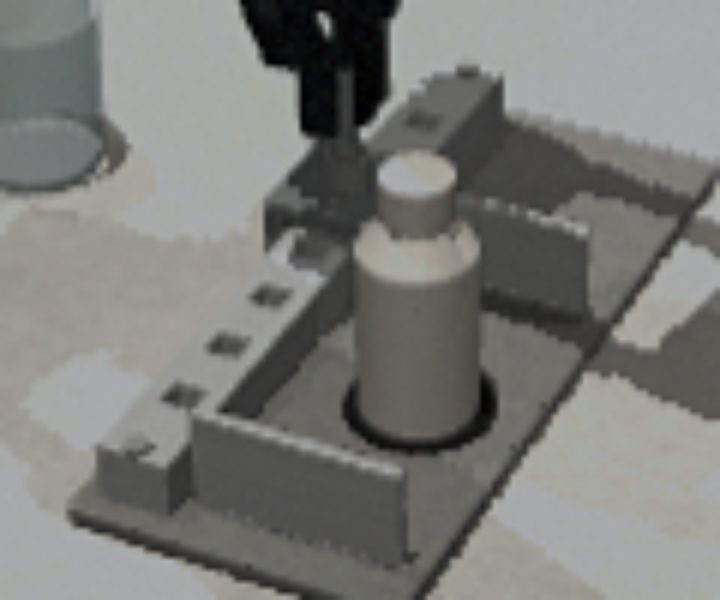

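Side crop: the fence has moved one hole towards the bottle, with four holes now exposed at the left, and the bottle is untouched. Lowering the pin.

Request:
jog_arm(
  commands=[
    [[0,0,0,0,0.1,0.2,1.5],[0,0,0,0,0.1,0.4,1.5],[0,0,0,0,0.1,0.6,1.5],[0,0,0,0,0.1,0.8,1.5],[0,0,0,0,0.1,1,1.5],[0,0,0,0,0.1,1,1.5]],
  ],
)

```text
t: 14.55
position: [0.5942, 0.0245, 0.0666]
tcp_rot: [3.122, 0.321, -0.002]
ft_force: [0.8, 2.4, -0.8]
finger_gap: 0.0247
gripper_force: 30.0
```

Request:
jog_arm(
  commands=[
    [[0,0,0,0,0,0.3,1.5],[0,0,0,0,0,0.6,1.5],[0,0,0,0,0,0.9,1.5],[0,0,0,0,0,0.9,1.5],[0,0,0,0,0,0.9,1.5]],
  ],
)

```text
t: 15.05
position: [0.5944, 0.0243, 0.0588]
tcp_rot: [3.122, 0.321, -0.001]
ft_force: [-2.7, 2.6, 6.8]
finger_gap: 0.0253
gripper_force: 30.8
```

Request:
jog_arm(
  commands=[
    [[0,0,0,0,0,0.1,1.5],[0,0,0,0,0,0.15,1.5],[0,0,0,0,0,0.15,1.5],[0,0,0,0,0,0.15,1.5]],
  ],
)

```text
t: 15.45
position: [0.5945, 0.0242, 0.0587]
tcp_rot: [3.122, 0.321, -0.001]
ft_force: [-7.2, 2.2, 14.7]
finger_gap: 0.0252
gripper_force: 31.5
```

Run:
```python
from h import *
from workcell import observe,optics
s=observe(); print(s["position"],s["ft_force"],s["gripper_force"])
d=optics.get_image("side"); d0=np.load("side0.npy",allow_pickle=True).item()
a=d["img"][180:260,230:330,::-1]; b=d0["img"][180:260,230:330,::-1]
cv2.imwrite("pics/s9.png",cv2.resize(np.hstack([a,b]),None,fx=4,fy=4))
```

```text
[0.59445058 0.02416176 0.05870587] [-7.22932293  2.21454988 14.69877532] 31.48910164833069
```

View pics/s9.png

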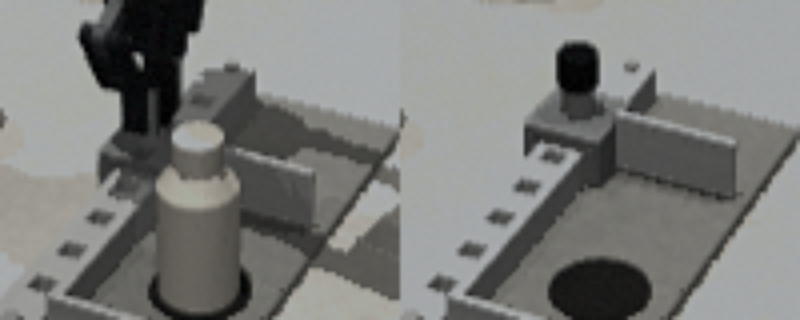

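The push is at a hard stop: the height no longer changes while the force has risen to 14.7 N, so the pin is home. The bottle stands on the pad and the fingers still hold the knob.

```bash
python3 -c "
from workcell import job
print(job.hand_in())"
```

```text
the job is handed in; nothing more can be done
None
```

The job is handed in, but the hand-in returned no verdict. By my measurements the bottle stands upright on the pad, the fence is one hole along with its pin pushed to a hard stop, and the gripper still holds the knob down.

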